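Seat the drive cartridge and latch the dock's door

ROBOT

A 6-joint arm with a two-finger parallel gripper is mounted at the origin on the work surface; the furniture and walls round the work are solid. World frame = base frame: x ahead of the robot, y to its left, z up, the work surface at z = 0. Lengths are in m, angles in rad, forces in N, time in s.
With the tool pointing down it reaches from about 0.35 to 0.975 m from the base axis. Payload 4.9 kg.
Tool frame: the origin (TCP) lies at the very end of the fingers, on their centre line; the grasp point (between the pads) lies 19 mm behind it (ctrl.grasp_offset is the distance from the TCP to the grasp point, in m); z points along the fingers, y is the line along which they close (so a half turn about z gives the same grasp; the last joint's range is limited). The gripper opens to 85 mm and grips with 20 to 120 N. Pads are 22 mm wide; open, the fingers measure 114 mm over their backs; the gripper's body (76 mm by 85 mm) begins 54 mm behind the grasp point. The pads swing forward as they close: fully open they stand 13 mm farther back than shut.
Start: joints at [-1.256, 0.053, 1.613, -0, 1.476, -0.119], TCP at [0.263, -0.567, 0.231] pointing down, gripper open.
Joint ranges: [-3.01, 3.01], [-1.01, 2.22], [0.06, 2.58], [-1.02, 4.17], [0.09, 2.62], [-3.14, 3.14]. Speed limits (rad/s): [2.57, 2.57, 3.14, 3.14, 3.14, 3.14].

INTERFACE

Orientations are given as a rotation vector (axis times angle).
In Python, from station import ctrl, optics gives the robot as it stands.
- The arm moves only by the shell command python3 -m handwheel 'ROWS' [OPENING] [FORCE]. ROWS is JSON, a list of rows, each an object of numbers: "tx", "ty", "tz": the shift along the tool's x, y, z in mm; "roll": the turn about the tool's z in rad. A call has 1 to 12 rows; each row shifts and turns the commanded pose from where the row before left it, along the tool's axes as they then stand; what a row does not reach is not made up. A row lasts 1/12 s, in which the tool goes at most 41.7 mm and 7.16 degrees, less where a joint would pass 70% of its speed; a pose out of reach is approached as far as the arm can. A call with a gripper value outside its range is refused whole. OPENING is the finger opening in mm, from 0 to 85.4, set as the call begins (- or left out, the last holds). The fingers move at their own pace and stop on an object; FORCE is the grip in N (left out, the last holds). Time passes only in rows, so rows that do not move let the fingers close. It gives the time, the measured TCP pose, the force, the opening and the grip force at its end, in the units of the state.
- ctrl.get_obs(): the state, without advancing time (a new reading comes with each control period).
- optics.get_image(name): name is "scene" or "side" or "wrist"; returns (picture, depth): 384x512x3 uint8, red, green, blue; 384x512 float32, m along the optical axis (not along the pixel's ray), 0 where there is no reading.
- optics.camera_params(name): a dict with "mtx" (3x3 intrinsics, pixels), "k1" (the pictures are not rectified: a ray, as slopes to the right and down, at radius r is drawn at 1 + k1 r^2 times it, then the intrinsics apply), "extrinsics" (4x4, takes a point from camera to world coordinates); the wrist camera has in their place "tool_from_camera" (4x4, takes a point from camera to tool coordinates, whose origin is the TCP and whose axes are the flange's). Camera axes: x right, y down, z forward; pixel columns grow to the right and rows downward; lengths in m; the calibration is good to about 2 mm. A picture is of the moment at which its call begins: read the wrist's pose just before it. camera_params takes no time and is no camera call.
- ctrl.finish_job(): hands the job in; it is judged then, once.
The state is a dict: "t": time; "q": joint angles; "dq": joint speeds; "effort": joint torques, N m; "tool_pos": TCP position; "tool_rot": TCP orientation; "contact_force": force on the tool from outside, world axes, zero at the start; "wrist_torque": the same for the moment, N m; "opening": finger opening in m; "grip_force": force on a finger pad.
Only numpy, scipy, OpenCV 4.12 (cv2) and the standard library are available. Lean on these libraries where they do the work, as an engineer would, in place of code of your own. Each camera call takes 0.05 s, during which the arm holds its last target. There are 200 camera calls.

TASK

Press the drive cartridge fully home in the desktop dock while the dock's door is still open, then swing the door over and press it down until its sprung latch snaps in, so that it stays shut by itself when you let go. Go gently: never press on the dock, cartridge or door with more than about 25 N, and do not disturb the mug, the blue case or the wooden stamp.

Things in the scene. Friction and masses are not known exactly. Their poses are not given: they have to be found in the camera images.
- dock: Grey top-loading drive dock fixed on the table: 100 mm (x) by 112 mm (y), rim at z 70 mm, open on top. Origin: centre of its underside; z up; its door hinges along the right rim (-y). A steel strike bracket on the left wall (y +35..+62 mm, x -18..+18) reaches up to z 97 mm (103 at most).
- strike_nominal (a point): Nominal place of the strike's latch lip, a 30 mm long, 3 mm thick bar along the dock's x. The strike is adjustable: lip, rubber buffer (stops the door) and orange sprung pin (pushes an unlatched door up) really sit together up to 6 mm higher or lower than nominal; this is not measured.
- door (a joint): Hinge angle of the white door, rad; 0 = level over the dock, grows as it opens upward, about 1.57 = upright. Hinge axis along the dock's x at y -52, z 86.5 mm. Panel 84 mm (x), 12 mm thick (axis in its middle plane), 4 to 100 mm from the axis, no handle; a stiff hinge keeps it where it is left. Latched it rests between -0.05 and 0.08, depending on the strike; unlatched the pin lifts it past 0.12.
- door_hinge (a point): Middle of the door's hinge axis. Its axes turn with the door: at angle 0 parallel to the dock's; y points along the panel to its free edge, z out of its outer face (on top when shut, facing right, -y of the dock, when upright).
- door_push (a point): Place to push: on the door's outer face, 80 mm from the hinge axis. Axes as door_hinge. Force here: swinging 1 to 2 N; from 0.13 to 0.26 rad on the pin resists, 3 to 6 N; the bolt's bevel climbs the lip, up to 9 to 14 N in all; its nose slides past, about 6 N over 1 to 2 mm; it snaps in, force falling below 3 N; 1 to 2 mm on the buffer bears, rising by about 15 N per mm.
- latch_bolt (a point): Tip of the steel latch bolt, which sticks 9 mm out of the door's free edge, 16 mm wide (x), flat on the outer side and bevelled towards the dock; it springs back into the door when pressed.
- cartridge (a joint): How far the drive cartridge stands up out of its home position, in m (0 = home, just on its rubber stop; grows upward). It slides stiffly: about 5 N to press down; on the stop the force rises by about 6 N per mm and it may settle up to 1.5 mm deeper. It stays where it is left. The door cannot shut with the cartridge up.
- cartridge_top (a point): On the flat blue top plate of the cartridge (60 mm along x, 63 mm along y, from 39 mm right to 24 mm left of the dock's middle), 10 mm left of the middle; moves with the cartridge, when home it lies at z 71 mm in the dock frame: the place to press, straight down.
- mug: White mug standing on the table behind the dock, 81 mm diameter, 94 mm high; origin at its underside. Bystander.
- blue_case: Teal-blue card case lying on the table left of the dock, 27x59x26 mm; origin centre of underside. Bystander.
- stamp: Wooden hand stamp standing on the table behind and right of the dock, 33 mm diameter, 67 mm high; origin centre of underside. Bystander.

How it is judged:
By the outcome, as a careful person would: the job done as asked, in the order asked, and still so for the second after the job is handed in, with the robot touching nothing.
It also fails if it takes over 61 s, if anything falls off the work surface, if the arm or the gripper's body presses on something with over 40 N, if the wrist force passes 120 N, or if a joint passes its speed limit or range.

## Working session

There is one attempt and no reset: what is moved stays moved. The work goes in short steps, Python scripts to look and compute and a shell command to move; the robot and the scene stay as the last step left them, time stands still between calls to the robot, and variables do not carry over. Pictures are saved under pics/ and viewed, at most 10 in all, crops included, and the job is handed in when it is done.

```bash
mkdir -p pics; cat > h.py <<'E'
import numpy as np, cv2, json
from station import ctrl, optics
from scipy.spatial.transform import Rotation as R
def cam(name):
    o=ctrl.get_obs(); p=optics.camera_params(name); im,d=optics.get_image(name)
    if 'extrinsics' in p: E=np.array(p['extrinsics'])
    else:
        T=np.eye(4);T[:3,:3]=R.from_rotvec(o['tool_rot']).as_matrix();T[:3,3]=o['tool_pos'];E=T@np.array(p['tool_from_camera'])
    return im,d,np.array(p['mtx']),p['k1'],E
def cloud(d,K,k1,E):
    v,u=np.mgrid[:d.shape[0],:d.shape[1]]
    uv=np.stack([u,v],-1).reshape(-1,1,2).astype(np.float64)
    s=cv2.undistortPoints(uv,K,np.array([k1,0,0,0.])).reshape(*d.shape,2)
    P=np.dstack([s*d[...,None],d])
    W=P@E[:3,:3].T+E[:3,3]; W[d==0]=np.nan
    return W
E
python3 - <<'E'
from h import *
for n in['scene','side']:
    im,d,K,k1,E=cam(n); np.savez(n,im=im,d=d,K=K,k1=k1,E=E)
    cv2.imwrite(f'pics/{n}0.png',im[...,::-1]); print(n,K[0,0],k1,E.round(3).tolist())
o=ctrl.get_obs();print(o)
E
```

```text
scene 393.74894709853083 0.00858818898125309 [[0.414, 0.425, -0.805, 1.165], [0.91, -0.213, 0.356, -0.546], [-0.021, -0.88, -0.475, 0.479], [0.0, 0.0, 0.0, 1.0]]
side 427.4306892194747 -0.1275534974779321 [[0.998, 0.041, -0.037, 0.506], [0.055, -0.628, 0.777, -0.915], [0.009, -0.777, -0.629, 0.619], [0.0, 0.0, 0.0, 1.0]]
{'t': 0.1, 'q': array([-1.25598727e+00,  5.33181441e-02,  1.61417249e+00,  3.82171040e-05,
        1.47599226e+00, -1.18989363e-01]), 'dq': array([ 1.45696741e-03, -1.82794740e-03, -4.44184315e-03,  5.72565316e-05,
        4.49811077e-04,  3.38230545e-05]), 'effort': array([ 2.81880975e-04, -3.94905710e+01, -3.71361601e+01, -1.21551388e-04,
        3.89425404e-03,  1.00727542e-05]), 'tool_pos': array([ 0.26253957, -0.56655938,  0.23015959]), 'tool_rot': array([-3.06614387e+00, -6.75667427e-01,  2.30639332e-04]), 'contact_force': array([-1.10447315, -0.16834502,  0.38122591]), 'wrist_torque': array([-0.01024825, -0.00614799, -0.03611118]), 'grip_force': 0.0, 'opening': 0.08499717770259117}
```

View pics/scene0.png

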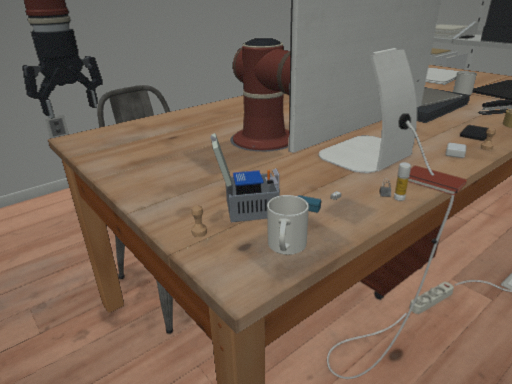

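View pics/side0.png

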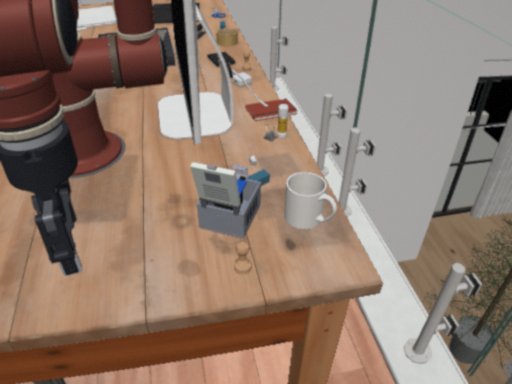

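The scene view has the dock at (253,198), its door upright at (220,160), the cartridge's blue top at (248,180), the mug at (288,222) and the stamp at (199,222). The side view has the dock at (228,208) and the door's outer face at (215,184). The monitor stands to the left.

```bash
python3 - <<'E'
from h import *
for n,(r0,r1,c0,c1) in dict(scene=(125,225,190,330),side=(150,280,180,350)).items():
    z=np.load(n+'.npz'); W=cloud(z['d'],z['K'],z['k1'],z['E']); im=z['im']
    big=cv2.resize(im[r0:r1,c0:c1],None,fx=4,fy=4,interpolation=cv2.INTER_CUBIC); 
    if n=='side': cv2.imwrite('pics/side_c.png',cv2.resize(im[150:280,180:350],None,fx=4.5,fy=4.5,interpolation=cv2.INTER_CUBIC)[...,::-1])
    hsv=cv2.cvtColor(im,cv2.COLOR_RGB2HSV); box=np.zeros(im.shape[:2],bool); box[r0:r1,c0:c1]=1
    blue=box&(hsv[...,0]>108)&(hsv[...,0]<130)&(hsv[...,1]>150)
    print(n,'blue',blue.sum(),np.nanmedian(W[blue],0).round(4),np.nanpercentile(W[blue],[3,97],axis=0).round(3).tolist())
    grey=box&(hsv[...,1]<90)&(W[...,2]>.01)&(W[...,2]<.064)
    lab,num=None,None
    k,l,st,c=cv2.connectedComponentsWithStats(grey.astype(np.uint8))
    for i in range(1,k):
        if st[i,4]>80:
            w=W[l==i]; r=cv2.minAreaRect(w[:,:2].astype(np.float32)*1000); print('grey',st[i].tolist(),np.median(w,0).round(3),r)
    white=box&(W[...,2]>.085)&(W[...,2]<.21)&(hsv[...,1]<90)
    k,l,st,c=cv2.connectedComponentsWithStats(white.astype(np.uint8))
    for i in range(1,k):
        if st[i,4]>40:
            w=W[l==i]; m=w.mean(0); u,s,vt=np.linalg.svd(w-m,full_matrices=False); print('white',st[i].tolist(),np.median(w,0).round(3),vt.round(3).tolist(),(s/len(w)**.5).round(4),np.percentile(w,[2,98],axis=0).round(3).tolist())
E
```

```text
scene blue 204 [ 0.4355 -0.2393  0.0893] [[0.398, -0.273, 0.08], [0.455, -0.212, 0.091]]
grey [231, 176, 45, 19, 255] [ 0.391 -0.191  0.046] ((415.0090026855469, -225.1329345703125), (92.71587371826172, 77.8528823852539), 75.6233139038086)
grey [226, 186, 54, 34, 874] [ 0.467 -0.26   0.039] ((443.54278564453125, -264.2247619628906), (149.53872680664062, 75.24845123291016), 33.21870422363281)
grey [274, 208, 28, 7, 136] [ 0.547 -0.205  0.058] ((551.1660766601562, -206.7581024169922), (55.115882873535156, 14.471619606018066), 61.02478790283203)
white [288, 125, 42, 28, 901] [ 0.332 -0.038  0.12 ] [[0.197, -0.971, 0.133], [-0.053, -0.147, -0.988], [-0.979, -0.188, 0.081]] [0.0415 0.0185 0.0039] [[0.31, -0.084, 0.089], [0.343, 0.048, 0.156]]
white [210, 133, 23, 56, 400] [ 0.444 -0.305  0.147] [[0.348, 0.154, -0.925], [0.88, -0.393, 0.266], [0.323, 0.906, 0.273]] [0.0338 0.0209 0.0035] [[0.373, -0.32, 0.088], [0.45, -0.279, 0.188]]
white [267, 195, 42, 30, 391] [ 0.588 -0.228  0.09 ] [[0.859, -0.511, -0.009], [-0.512, -0.859, -0.006], [-0.005, 0.01, -1.0]] [0.032  0.0232 0.0026] [[0.541,
[... 444 characters left out ...]
7, 185, 64, 52, 1233] [ 0.429 -0.284  0.038] ((445.121826171875, -264.5638427734375), (150.05978393554688, 77.04505157470703), 32.45084762573242)
grey [284, 195, 53, 33, 799] [ 0.581 -0.258  0.038] ((591.2606201171875, -245.34474182128906), (42.849632263183594, 107.37846374511719), 81.45256805419922)
white [190, 162, 58, 46, 1669] [ 0.411 -0.302  0.142] [[0.187, 0.601, -0.777], [-0.96, 0.278, -0.016], [-0.207, -0.749, -0.629]] [0.0372 0.0244 0.0197] [[0.368, -0.319, 0.087], [0.451, -0.179, 0.185]]
white [286, 172, 47, 28, 372] [ 0.585 -0.237  0.09 ] [[-0.253, 0.968, 0.013], [-0.968, -0.253, 0.007], [-0.011, 0.011, -1.0]] [0.0298 0.0262 0.0027] [[0.542, -0.263, 0.085], [0.626, -0.184, 0.094]]
```

View pics/side_c.png

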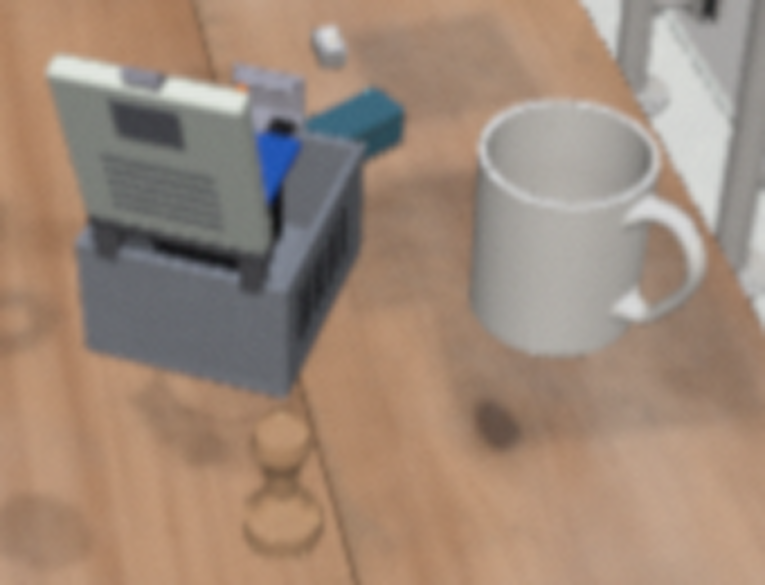

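The crop shows the door close to upright, with its grey latch at the top (140,78). The cartridge's blue top is behind it at (275,160), standing proud. The strike is at (270,90) and the teal case at (360,120). I'll fit planes to the dock walls and the door.

```bash
cat > fit.py <<'E'
from h import *
def plane(w,tol=.003,it=400,vert=False):
    rng=np.random.default_rng(0);best=None
    for _ in range(it):
        a=w[rng.choice(len(w),3,False)]; n=np.cross(a[1]-a[0],a[2]-a[0]); l=np.linalg.norm(n)
        if l<1e-5: continue
        n/=l
        if vert and abs(n[2])>.15: continue
        i=abs((w-a[0])@n)<tol
        if best is None or i.sum()>best.sum(): best=i
    for _ in range(3):
        m=w[best].mean(0); n=np.linalg.svd(w[best]-m,full_matrices=False)[2][2]; best=abs((w-m)@n)<tol
    return m,n,best
E
python3 - <<'E'
from fit import *
A={}
for n in['scene','side']:
    z=np.load(n+'.npz'); W=cloud(z['d'],z['K'],z['k1'],z['E']); A[n]=(W,z['im'])
    hsv=cv2.cvtColor(z['im'],cv2.COLOR_RGB2HSV)
    m=(W[...,2]>.012)&(W[...,2]<.066)&(abs(W[...,0]-.435)<.1)&(abs(W[...,1]+.25)<.1)&(hsv[...,1]<100)
    w=W[m]
    for k in range(2):
        c,nn,i=plane(w,vert=True); a=w[i]
        h=np.cross(nn,[0,0,1]); e=(a-c)@h
        print(n,'wall',i.sum(),c.round(4),nn.round(3),'yawn',np.degrees(np.arctan2(nn[1],nn[0])).round(1),'ends',(c+h*np.percentile(e,1)).round(3),(c+h*np.percentile(e,99)).round(3)); w=w[~i]
    m=(W[...,2]>.1)&(W[...,2]<.2)&(abs(W[...,0]-.41)<.06)&(abs(W[...,1]+.30)<.05)&(hsv[...,1]<100)
    w=W[m]
    c,nn,i=plane(w); print(n,'door',len(w),i.sum(),c.round(4),nn.round(3),np.percentile(w[i],[1,99],axis=0).round(3).tolist())
    # wood stamp, teal, 
    t=(hsv[...,0]>90)&(hsv[...,0]<106)&(hsv[...,1]>120)&(abs(W[...,0]-.43)<.15)&(abs(W[...,1]+.2)<.15)
    if t.sum(): print('teal',t.sum(),np.median(W[t],0).round(3),np.nanpercentile(W[t],[2,98],axis=0).round(3).tolist())
    t=(W[...,2]>.015)&(W[...,2]<.08)&(hsv[...,1]>80)&(abs(W[...,0]-.5)<.1)&(abs(W[...,1]+.36)<.06)
    if t.sum(): print('stamp',t.sum(),np.median(W[t],0).round(3),np.percentile(W[t],[2,98],axis=0).round(3).tolist())
E
```

```text
scene wall 824 [ 0.4679 -0.2571  0.0406] [-0.963  0.268  0.001] yawn 164.5 ends [ 0.456 -0.299  0.041] [ 0.484 -0.199  0.041]
scene wall 146 [ 0.3826 -0.2084  0.04  ] [-0.964  0.266  0.005] yawn 164.6 ends [ 0.368 -0.261  0.04 ] [ 0.393 -0.172  0.04 ]
scene door 353 204 [ 0.4273 -0.302   0.15  ] [-0.315 -0.904 -0.29 ] [[0.371, -0.319, 0.102], [0.45, -0.276, 0.188]]
teal 76 [ 0.492 -0.106  0.025] [[0.464, -0.117, 0.004], [0.504, -0.094, 0.027]]
stamp 223 [ 0.466 -0.376  0.048] [[0.457, -0.386, 0.016], [0.472, -0.364, 0.067]]
side wall 916 [ 0.4117 -0.2869  0.0394] [-0.267 -0.964  0.006] yawn -105.5 ends [ 0.458 -0.3    0.039] [ 0.364 -0.274  0.039]
side wall 327 [ 0.4732 -0.2469  0.0395] [-0.964  0.265 -0.001] yawn 164.6 ends [ 0.46  -0.295  0.039] [ 0.488 -0.193  0.039]
side door 1408 1241 [ 0.4073 -0.304   0.1457] [-0.256 -0.936 -0.244] [[0.366, -0.321, 0.101], [0.447, -0.285, 0.189]]
teal 100 [ 0.486 -0.111  0.025] [[0.463, -0.122, 0.011], [0.501, -0.094, 0.027]]
stamp 290 [ 0.462 -0.381  0.051] [[0.451, -0.388, 0.015], [0.473, -0.369, 0.066]]
```

```bash
cat >> h.py <<'E'
yaw=np.radians(-15.45); ex=np.array([np.cos(yaw),np.sin(yaw),0]); ey=np.array([-np.sin(yaw),np.cos(yaw),0]); C=np.array([.4243,-.2323,0])
def dock(p): p=np.asarray(p)-C; return np.stack([p@ex,p@ey,p[...,2]],-1)
def shift(dp):  # dock-frame target (m) -> tool mm
    o=ctrl.get_obs(); T=R.from_rotvec(o['tool_rot']).as_matrix()
    tgt=C+ex*dp[0]+ey*dp[1]+np.array([0,0,dp[2]]); return ((tgt-o['tool_pos'])@T*1000).round(1)
E
python3 - <<'E'
from h import *
for n in['scene','side']:
    z=np.load(n+'.npz'); W=cloud(z['d'],z['K'],z['k1'],z['E'])
    m=(W[...,2]>.1)&(W[...,0]>.15)&(W[...,0]<.8)&(W[...,1]>-.22)&(W[...,1]<.5)
    for lo,hi in((.1,.2),(.2,.35),(.35,.6)):
        w=W[m&(W[...,2]>lo)&(W[...,2]<hi)]
        print(n,lo,len(w),np.percentile(w,[1,10,50,90,99],axis=0).round(2).tolist() if len(w) else '')
o=ctrl.get_obs();T=R.from_rotvec(o['tool_rot']).as_matrix()
print('tool y dock',T[:,1]@ex,T[:,1]@ey,'x',T[:,0]@ex,T[:,0]@ey, shift([0,.01,.2]), dock(o['tool_pos']))
E
```

```text
scene 0.1 4617 [[0.19, -0.08, 0.1], [0.27, -0.06, 0.11], [0.33, 0.14, 0.15], [0.37, 0.28, 0.19], [0.39, 0.49, 0.2]]
scene 0.2 8640 [[0.16, -0.08, 0.2], [0.22, -0.06, 0.22], [0.32, 0.12, 0.28], [0.34, 0.38, 0.34], [0.36, 0.49, 0.35]]
scene 0.35 5202 [[0.2, -0.08, 0.35], [0.24, -0.06, 0.36], [0.32, 0.09, 0.39], [0.34, 0.36, 0.42], [0.34, 0.48, 0.44]]
side 0.1 1141 [[0.16, -0.08, 0.1], [0.19, -0.08, 0.11], [0.33, 0.03, 0.15], [0.38, 0.27, 0.19], [0.4, 0.47, 0.2]]
side 0.2 4544 [[0.15, -0.08, 0.2], [0.17, -0.08, 0.22], [0.22, 0.01, 0.27], [0.34, 0.13, 0.33], [0.35, 0.36, 0.35]]
side 0.35 1143 [[0.15, -0.08, 0.35], [0.17, -0.08, 0.35], [0.22, 0.01, 0.37], [0.34, 0.03, 0.39], [0.35, 0.06, 0.41]]
tool y dock 0.6468501813803862 -0.7626148025874618 x 0.7626164306521089 0.6468509186612182 [ 293.7 -242.9   30.7] [-0.06686913 -0.3652729   0.23015959]
```

```bash
python3 -m handwheel '[{"roll":-0.124},{"roll":-0.124},{"roll":-0.124},{"roll":-0.124},{"roll":-0.124},{"roll":-0.124},{"roll":-0.123},{},{}]' 0 20
python3 -m handwheel '[{"tx":25,"ty":5},{"tx":25,"ty":6},{"tx":25,"ty":6},{"tx":25,"ty":6},{"tx":25,"ty":6},{"tx":25,"ty":6},{"tx":25,"ty":6},{"tx":25,"ty":6},{"tx":25,"ty":6},{"tx":20,"ty":6},{},{}]'
python3 - <<'E'
from h import *
print(dock(ctrl.get_obs()['tool_pos']),shift([0,.01,.2]))
im,d,K,k1,E=cam('wrist'); np.savez('wrist1',im=im,d=d,K=K,k1=k1,E=E); s,*_=cam('scene')
cv2.imwrite('pics/w1.png',np.hstack([cv2.resize(im,(400,300)),cv2.resize(s,(400,300))])[...,::-1])
E
```

```text
[-0.06686913 -0.3652729   0.23015959] [ 293.7 -242.9   30.7]$[0]: bad value
$[0]: bad value
```

View pics/w1.png

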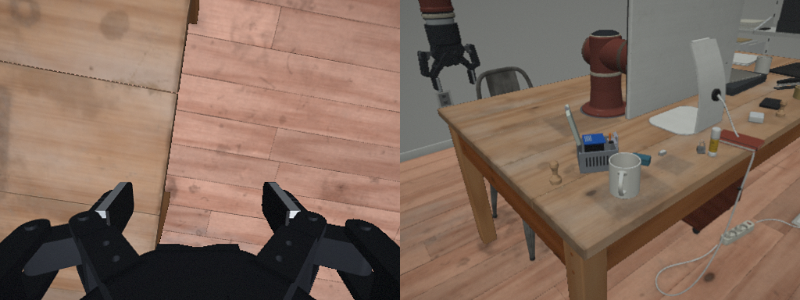

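The arm has not moved: the picture shows the gripper still at its start, at the left of the scene view. The calls were refused, probably because every row needs all four keys.

```bash
python3 -m handwheel '[{"tx":0,"ty":0,"tz":0,"roll":-0.124},{"tx":0,"ty":0,"tz":0,"roll":-0.124},{"tx":0,"ty":0,"tz":0,"roll":-0.124},{"tx":0,"ty":0,"tz":0,"roll":-0.124},{"tx":0,"ty":0,"tz":0,"roll":-0.124},{"tx":0,"ty":0,"tz":0,"roll":-0.124},{"tx":0,"ty":0,"tz":0,"roll":-0.123}]' 0 20 && python3 -m handwheel '[{"tx":25,"ty":5,"tz":0,"roll":0},{"tx":25,"ty":6,"tz":0,"roll":0},{"tx":25,"ty":6,"tz":0,"roll":0},{"tx":25,"ty":6,"tz":0,"roll":0},{"tx":25,"ty":6,"tz":0,"roll":0},{"tx":25,"ty":6,"tz":0,"roll":0},{"tx":25,"ty":6,"tz":0,"roll":0},{"tx":25,"ty":6,"tz":0,"roll":0},{"tx":25,"ty":6,"tz":0,"roll":0},{"tx":20,"ty":6,"tz":0,"roll":0},{"tx":0,"ty":0,"tz":0,"roll":0}]'
python3 - <<'E'
from h import *
print(dock(ctrl.get_obs()['tool_pos']),shift([0,.01,.2]))
E
```

```text
t: 0.78
tool_pos: [0.2626, -0.5669, 0.2309]
tool_rot: [-2.494, -1.91, -0.0]
contact_force: [1.0, -0.1, -0.2]
opening: 0.0005
grip_force: 0.0
t: 1.7
tool_pos: [0.3863, -0.3439, 0.2312]
tool_rot: [-2.496, -1.907, -0.002]
contact_force: [0.3, 0.1, -0.3]
opening: -0.0001
grip_force: 0.0
[-0.0069007  -0.11772988  0.23115683] [127.7   7.3  31.3]
```

```bash
python3 - <<'E'
from fit import *
im,d,K,k1,E=cam('wrist'); W=cloud(d,K,k1,E); D=dock(W); np.savez('wrist2',im=im,D=D)
hsv=cv2.cvtColor(im,cv2.COLOR_RGB2HSV)
b=(hsv[...,0]>108)&(hsv[...,0]<130)&(hsv[...,1]>150)&(abs(D[...,0])<.1)
print(b.sum(),np.nanpercentile(D[b],[2,50,98],axis=0).round(4).tolist(), cv2.minAreaRect(D[b][:,:2].astype(np.float32)*1000))
b=(abs(D[...,0])<.06)&(abs(D[...,1]+.07)<.04)&(D[...,2]>.1)&(D[...,2]<.2)
print('door',b.sum(), np.percentile(D[b],[1,50,99],axis=0).round(4).tolist() if b.sum() else '')
s,*_=cam('scene')
cv2.imwrite('pics/w2.png',np.hstack([cv2.resize(im,(400,300)),cv2.resize(s,(400,300))])[...,::-1])
E
```

```text
3853 [[-0.0289, -0.0385, 0.0883], [-0.0004, -0.0026, 0.0899], [0.0283, 0.0222, 0.0916]] ((-12.450942993164062, -52.253273010253906), (121.73172760009766, 154.13006591796875), 6.902066230773926)
door 5086 [[-0.0405, -0.0823, 0.1015], [-0.0006, -0.0685, 0.1719], [0.0396, -0.0501, 0.1914]]
```

View pics/w2.png

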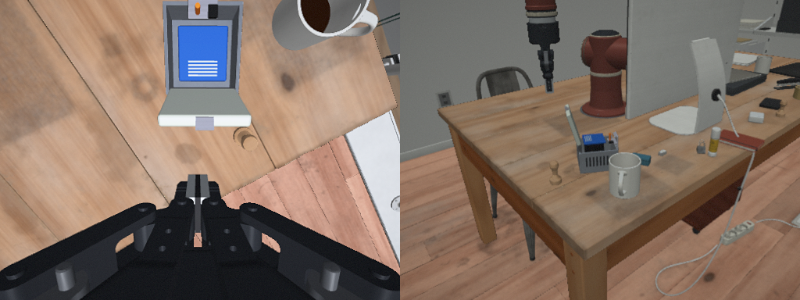

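The wrist view shows the cartridge's blue top at (203,53), the open door at (203,110) and the strike at the top (200,8). The measured blue plate is x ±29, y -38..+22, z 90 mm, which matches the dock frame; the cartridge stands about 19 mm up. Next I'll move above the press point.

```bash
python3 -m handwheel '[{"tx":25,"ty":1,"tz":0,"roll":0},{"tx":25,"ty":2,"tz":0,"roll":0},{"tx":25,"ty":2,"tz":0,"roll":0},{"tx":25,"ty":2,"tz":0,"roll":0},{"tx":27,"ty":0,"tz":0,"roll":0},{"tx":0,"ty":0,"tz":0,"roll":0}]' && python3 -m handwheel '[{"tx":0,"ty":0,"tz":25,"roll":0},{"tx":0,"ty":0,"tz":25,"roll":0},{"tx":0,"ty":0,"tz":25,"roll":0},{"tx":0,"ty":0,"tz":25,"roll":0},{"tx":0,"ty":0,"tz":20,"roll":0},{"tx":0,"ty":0,"tz":7,"roll":0},{"tx":0,"ty":0,"tz":0,"roll":0},{"tx":0,"ty":0,"tz":0,"roll":0}]'
python3 - <<'E'
from h import *
print(dock(ctrl.get_obs()['tool_pos']),shift([0,.01,.09]))
s,*_=cam('scene');t,*_=cam('side')
cv2.imwrite('pics/s3.png',np.hstack([cv2.resize(t,(400,300)),cv2.resize(s,(400,300))])[...,::-1])
E
```

```text
t: 2.3
tool_pos: [0.426, -0.2241, 0.2312]
tool_rot: [-2.497, -1.905, -0.002]
contact_force: [-0.4, -0.4, 0.6]
opening: -0.0003
grip_force: 0.0
t: 2.97
tool_pos: [0.4256, -0.2271, 0.1048]
tool_rot: [2.501, 1.901, -0.0]
contact_force: [-0.7, -0.4, -0.2]
opening: 0.0
grip_force: 0.0
[-0.00015627  0.00531915  0.10483276] [ 4.7  0.1 14.8]
```

View pics/s3.png

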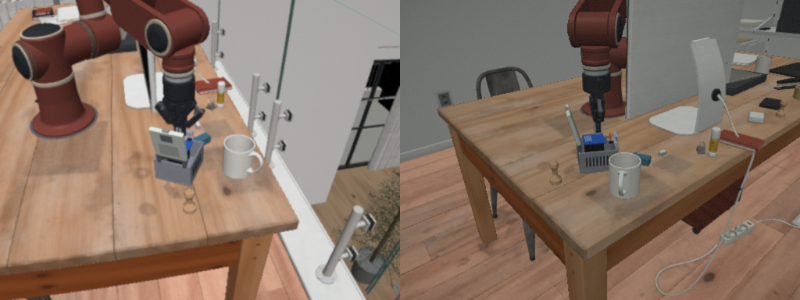

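The arm is clear of the monitor and the fingers are above the cartridge. Now I'll press slowly.

```bash
python3 -m handwheel '[{"tx":4,"ty":0,"tz":3,"roll":0},{"tx":0,"ty":0,"tz":3,"roll":0},{"tx":0,"ty":0,"tz":3,"roll":0},{"tx":0,"ty":0,"tz":3,"roll":0},{"tx":0,"ty":0,"tz":3,"roll":0},{"tx":0,"ty":0,"tz":2,"roll":0},{"tx":0,"ty":0,"tz":2,"roll":0},{"tx":0,"ty":0,"tz":2,"roll":0},{"tx":0,"ty":0,"tz":2,"roll":0}]' && python3 -m handwheel '[{"tx":0,"ty":0,"tz":2,"roll":0},{"tx":0,"ty":0,"tz":2,"roll":0},{"tx":0,"ty":0,"tz":1,"roll":0},{"tx":0,"ty":0,"tz":1,"roll":0},{"tx":0,"ty":0,"tz":0,"roll":0}]'
```

```text
t: 3.82
tool_pos: [0.4267, -0.2223, 0.0815]
tool_rot: [-2.5, -1.902, -0.0]
contact_force: [-2.1, 2.7, 5.2]
opening: -0.0001
grip_force: 2.5
t: 4.23
tool_pos: [0.4266, -0.2223, 0.075]
tool_rot: [2.5, 1.902, 0.0]
contact_force: [-0.5, 1.6, 2.9]
opening: 0.0005
grip_force: 1.4
```

```bash
python3 -m handwheel '[{"tx":0,"ty":0,"tz":1,"roll":0},{"tx":0,"ty":0,"tz":1,"roll":0},{"tx":0,"ty":0,"tz":0.5,"roll":0},{"tx":0,"ty":0,"tz":0.5,"roll":0}]' && python3 -m handwheel '[{"tx":0,"ty":0,"tz":0.5,"roll":0},{"tx":0,"ty":0,"tz":0.5,"roll":0},{"tx":0,"ty":0,"tz":0,"roll":0}]'
```

```text
t: 4.57
tool_pos: [0.4267, -0.2223, 0.0723]
tool_rot: [2.5, 1.902, 0.0]
contact_force: [-0.6, 3.1, 4.0]
opening: 0.0003
grip_force: 2.3
t: 4.82
tool_pos: [0.4266, -0.2223, 0.0712]
tool_rot: [2.5, 1.902, 0.0]
contact_force: [0.0, 2.7, 3.6]
opening: 0.0001
grip_force: 1.9
```

```bash
python3 -m handwheel '[{"tx":0,"ty":0,"tz":0.5,"roll":0},{"tx":0,"ty":0,"tz":0.5,"roll":0},{"tx":0,"ty":0,"tz":0,"roll":0}]' && python3 -m handwheel '[{"tx":0,"ty":0,"tz":0.5,"roll":0},{"tx":0,"ty":0,"tz":0,"roll":0}]'
```

```text
t: 5.07
tool_pos: [0.4267, -0.2223, 0.0705]
tool_rot: [-2.5, -1.902, -0.0]
contact_force: [-1.1, 3.0, 5.4]
opening: -0.0003
grip_force: 2.9
t: 5.23
tool_pos: [0.4267, -0.2223, 0.0703]
tool_rot: [-2.5, -1.902, -0.0]
contact_force: [-1.0, 2.7, 7.1]
opening: 0.0004
grip_force: 3.7
```

```bash
python3 -m handwheel '[{"tx":0,"ty":0,"tz":0.5,"roll":0},{"tx":0,"ty":0,"tz":0,"roll":0}]' && python3 -m handwheel '[{"tx":0,"ty":0,"tz":0.5,"roll":0},{"tx":0,"ty":0,"tz":0,"roll":0}]' && python3 -m handwheel '[{"tx":0,"ty":0,"tz":0.5,"roll":0},{"tx":0,"ty":0,"tz":0,"roll":0}]'
```

```text
t: 5.4
tool_pos: [0.4267, -0.2223, 0.07]
tool_rot: [-2.5, -1.902, -0.0]
contact_force: [-2.2, 3.2, 9.3]
opening: -0.0005
grip_force: 4.4
t: 5.57
tool_pos: [0.4267, -0.2223, 0.0698]
tool_rot: [-2.5, -1.902, 0.0]
contact_force: [-2.8, 4.4, 10.4]
opening: -0.0
grip_force: 5.1
t: 5.73
tool_pos: [0.4268, -0.2223, 0.0695]
tool_rot: [-2.5, -1.902, 0.0]
contact_force: [-3.5, 5.1, 11.1]
opening: -0.0001
grip_force: 5.9
```

The force is rising at about 6 N/mm, so the cartridge is on its stop. I'll lift and go over the door to its outer side.

```bash
python3 -m handwheel '[{"tx":0,"ty":0,"tz":-5,"roll":0},{"tx":0,"ty":0,"tz":-20,"roll":0},{"tx":0,"ty":0,"tz":-28,"roll":0},{"tx":0,"ty":0,"tz":-28,"roll":0},{"tx":0,"ty":0,"tz":-28,"roll":0},{"tx":0,"ty":0,"tz":-28,"roll":0},{"tx":0,"ty":0,"tz":-28,"roll":0},{"tx":0,"ty":0,"tz":0,"roll":0}]' && python3 -m handwheel '[{"tx":-15,"ty":4,"tz":0,"roll":0},{"tx":-25,"ty":4,"tz":0,"roll":0},{"tx":-25,"ty":4,"tz":0,"roll":0},{"tx":-25,"ty":4,"tz":0,"roll":0},{"tx":-25,"ty":4,"tz":0,"roll":0},{"tx":-20,"ty":4,"tz":0,"roll":0},{"tx":0,"ty":0,"tz":0,"roll":0},{"tx":0,"ty":0,"tz":0,"roll":0}]'
python3 - <<'E'
from fit import *
print(dock(ctrl.get_obs()['tool_pos']),shift([.024,-.125,.155]))
im,d,K,k1,E=cam('wrist'); D=dock(cloud(d,K,k1,E))
hsv=cv2.cvtColor(im,cv2.COLOR_RGB2HSV)
b=(hsv[...,0]>108)&(hsv[...,0]<130)&(hsv[...,1]>150)&(abs(D[...,0])<.05)&(abs(D[...,1])<.08)
print(b.sum(),np.nanpercentile(D[b],[2,50,98],axis=0).round(4).tolist())
b=(abs(D[...,0])<.06)&(abs(D[...,1]+.07)<.04)&(D[...,2]>.1)&(D[...,2]<.2)
w=D[b]; print('door',b.sum(), np.percentile(w,[1,50,99],axis=0).round(4).tolist() if b.sum() else '')
t=w[w[:,2]>.175]; print(np.percentile(t,[2,50,98],axis=0).round(4).tolist()); c,n,i=plane(w); print('plane',i.sum(),n.round(3),c.round(4))
E
```

```text
t: 6.4
tool_pos: [0.4289, -0.2245, 0.2398]
tool_rot: [2.492, 1.895, 0.004]
contact_force: [0.2, -1.1, 0.6]
opening: -0.0001
grip_force: 0.0
t: 7.07
tool_pos: [0.4131, -0.3594, 0.232]
tool_rot: [-2.501, -1.899, 0.001]
contact_force: [-0.6, -0.1, 1.6]
opening: -0.0002
grip_force: 0.0
[ 0.02304277 -0.12553328  0.23198289] [ 0.5  1.1 77. ]
3404 [[-0.0288, -0.0375, 0.0682], [-0.0002, -0.0023, 0.0698], [0.0282, 0.0224, 0.0714]]
door 4876 [[-0.04, -0.0829, 0.1031], [0.0003, -0.0693, 0.1747], [0.0402, -0.0506, 0.1913]]
[[-0.0392, -0.0829, 0.1762], [0.0005, -0.0756, 0.1835], [0.0393, -0.0698, 0.1913]]
plane 3734 [-0.     0.962  0.272] [ 1.000e-04 -6.510e-02  1.571e-01]
```

The cartridge is home: its top now measures 69.8 mm, against 89.9 before. The door is at about 1.85 rad. I'll descend behind it and swing it over.

```bash
python3 -m handwheel '[{"tx":0,"ty":1,"tz":25,"roll":0},{"tx":0,"ty":0,"tz":26,"roll":0},{"tx":0,"ty":0,"tz":26,"roll":0},{"tx":0,"ty":0,"tz":0,"roll":0},{"tx":10,"ty":0,"tz":0,"roll":0},{"tx":10,"ty":0,"tz":0,"roll":0},{"tx":6,"ty":0,"tz":0,"roll":0},{"tx":4,"ty":0,"tz":0,"roll":0},{"tx":4,"ty":0,"tz":0,"roll":0},{"tx":4,"ty":0,"tz":0,"roll":0}]' && python3 -m handwheel '[{"tx":4,"ty":0,"tz":0,"roll":0},{"tx":4,"ty":0,"tz":0,"roll":0},{"tx":4,"ty":0,"tz":0,"roll":0},{"tx":4,"ty":0,"tz":0,"roll":0},{"tx":2,"ty":0,"tz":0,"roll":0},{"tx":0,"ty":0,"tz":0,"roll":0}]'
python3 - <<'E'
from h import *
print(dock(ctrl.get_obs()['tool_pos']))
E
```

```text
t: 7.95
tool_pos: [0.4256, -0.3229, 0.158]
tool_rot: [2.497, 1.901, -0.0]
contact_force: [-0.2, -1.4, 1.4]
opening: -0.0
grip_force: 0.8
t: 8.45
tool_pos: [0.4296, -0.3045, 0.156]
tool_rot: [-2.499, -1.902, -0.0]
contact_force: [-0.1, 0.3, 0.1]
opening: -0.0004
grip_force: 0.0
[ 0.02436776 -0.06815102  0.15603688]
```

```bash
python3 -m handwheel '[{"tx":5,"ty":0,"tz":0,"roll":0},{"tx":5,"ty":0,"tz":0,"roll":0},{"tx":5,"ty":0,"tz":0,"roll":0},{"tx":5,"ty":0,"tz":0.5,"roll":0},{"tx":5,"ty":0,"tz":0.5,"roll":0},{"tx":5,"ty":0,"tz":0.5,"roll":0},{"tx":5,"ty":0,"tz":0.5,"roll":0},{"tx":5.5,"ty":0,"tz":1,"roll":0},{"tx":0,"ty":0,"tz":0,"roll":0}]' && python3 -m handwheel '[{"tx":4,"ty":0,"tz":1.5,"roll":0},{"tx":4,"ty":0,"tz":2,"roll":0},{"tx":4,"ty":0,"tz":2,"roll":0},{"tx":4,"ty":0,"tz":2,"roll":0},{"tx":4,"ty":0,"tz":2.5,"roll":0},{"tx":2,"ty":0,"tz":1.5,"roll":0},{"tx":0,"ty":0,"tz":0,"roll":0}]' && python3 -m handwheel '[{"tx":3,"ty":0,"tz":3,"roll":0},{"tx":3,"ty":0,"tz":3,"roll":0},{"tx":3,"ty":0,"tz":3,"roll":0},{"tx":3,"ty":0,"tz":3.5,"roll":0},{"tx":2,"ty":0,"tz":3,"roll":0},{"tx":2,"ty":0,"tz":3,"roll":0},{"tx":0,"ty":0,"tz":0,"roll":0}]'
python3 - <<'E'
from h import *
print(dock(ctrl.get_obs()['tool_pos']))
s,*_=cam('scene');t,*_=cam('side')
cv2.imwrite('pics/s4.png',np.hstack([cv2.resize(t[130:250,160:320],(400,300)),cv2.resize(s[130:250,180:340],(400,300))])[...,::-1])
E
```

```text
t: 9.2
tool_pos: [0.4407, -0.2649, 0.1531]
tool_rot: [-2.499, -1.903, -0.001]
contact_force: [0.9, -0.5, 0.8]
opening: 0.0001
grip_force: 0.0
t: 9.78
tool_pos: [0.4462, -0.2441, 0.1412]
tool_rot: [-2.499, -1.902, -0.0]
contact_force: [0.1, 0.3, 0.3]
opening: 0.0001
grip_force: 0.0
t: 10.37
tool_pos: [0.4503, -0.2287, 0.1223]
tool_rot: [-2.499, -1.902, 0.0]
contact_force: [0.5, 0.0, -0.6]
opening: -0.0
grip_force: 0.0
[0.02406017 0.01038363 0.1223351 ]
```

View pics/s4.png

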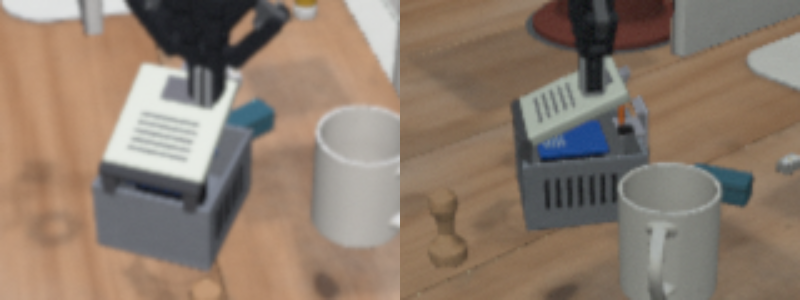

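The door is leaning in at about 0.4 rad under the fingertips, and nothing else has been disturbed. I'll shift to the door's centreline and press down.

```bash
python3 -m handwheel '[{"tx":0,"ty":0,"tz":-8,"roll":0},{"tx":2,"ty":-8,"tz":0,"roll":0},{"tx":2,"ty":-8,"tz":0,"roll":0},{"tx":2,"ty":-8,"tz":0,"roll":0},{"tx":0,"ty":0,"tz":4,"roll":0},{"tx":0,"ty":0,"tz":4,"roll":0},{"tx":0,"ty":0,"tz":3,"roll":0},{"tx":0,"ty":0,"tz":3,"roll":0},{"tx":0,"ty":0,"tz":0,"roll":0}]' && python3 -m handwheel '[{"tx":0,"ty":0,"tz":2,"roll":0},{"tx":0,"ty":0,"tz":2,"roll":0},{"tx":0,"ty":0,"tz":0,"roll":0}]' && python3 -m handwheel '[{"tx":0,"ty":0,"tz":1.5,"roll":0},{"tx":0,"ty":0,"tz":0,"roll":0}]' | grep -A3 pos
python3 - <<'E'
from h import *
print(dock(ctrl.get_obs()['tool_pos']))
E
```

```text
t: 11.22
tool_pos: [0.4287, -0.2171, 0.1163]
tool_rot: [-2.499, -1.901, 0.001]
contact_force: [0.1, -0.5, -0.5]
opening: 0.0001
grip_force: 0.0
t: 11.47
tool_pos: [0.429, -0.2173, 0.1129]
tool_rot: [-2.5, -1.902, 0.0]
contact_force: [-0.8, 0.5, -0.6]
opening: -0.0
grip_force: 0.0
tool_pos: [0.429, -0.2173, 0.1116]
tool_rot: [-2.5, -1.902, 0.0]
contact_force: [0.8, -0.6, 0.6]
opening: -0.0
[0.00055604 0.01572931 0.11160514]
```

```bash
for i in 1; do python3 -m handwheel '[{"tx":0,"ty":0,"tz":1,"roll":0},{"tx":0,"ty":0,"tz":1,"roll":0},{"tx":0,"ty":0,"tz":0,"roll":0}]' | grep -E 'pos|force'
python3 -m handwheel '[{"tx":0,"ty":0,"tz":1,"roll":0},{"tx":0,"ty":0,"tz":0,"roll":0}]' | grep -E 'pos|cont'
python3 -m handwheel '[{"tx":0,"ty":0,"tz":1,"roll":0},{"tx":0,"ty":0,"tz":0,"roll":0}]' | grep -E 'pos|cont'
python3 -m handwheel '[{"tx":0,"ty":0,"tz":1,"roll":0},{"tx":0,"ty":0,"tz":0,"roll":0}]' | grep -E 'pos|cont'
done
```

```text
tool_pos: [0.429, -0.2173, 0.1097]
contact_force: [-0.1, 0.1, 0.1]
grip_force: 0.1
tool_pos: [0.429, -0.2173, 0.1087]
contact_force: [0.7, -0.6, -0.2]
tool_pos: [0.429, -0.2173, 0.1077]
contact_force: [0.4, -1.4, -1.2]
tool_pos: [0.4291, -0.2172, 0.1069]
contact_force: [-0.4, 1.1, 1.9]
```

```bash
for i in 1; do python3 -m handwheel '[{"tx":0,"ty":0,"tz":1,"roll":0},{"tx":0,"ty":0,"tz":0,"roll":0}]' | grep -E 'pos|cont'
python3 -m handwheel '[{"tx":0,"ty":0,"tz":1,"roll":0},{"tx":0,"ty":0,"tz":0,"roll":0}]' | grep -E 'pos|cont'
python3 -m handwheel '[{"tx":0,"ty":0,"tz":1,"roll":0},{"tx":0,"ty":0,"tz":0,"roll":0}]' | grep -E 'pos|cont'
done
```

```text
tool_pos: [0.4292, -0.2171, 0.106]
contact_force: [0.5, 1.8, 2.8]
tool_pos: [0.4293, -0.2172, 0.105]
contact_force: [-0.1, 2.1, 2.5]
tool_pos: [0.4293, -0.2173, 0.1039]
contact_force: [0.4, 1.8, 3.7]
```

```bash
for i in 1; do python3 -m handwheel '[{"tx":0,"ty":0,"tz":1,"roll":0},{"tx":0,"ty":0,"tz":0,"roll":0}]' | grep -E 'pos|cont'
python3 -m handwheel '[{"tx":0,"ty":0,"tz":1,"roll":0},{"tx":0,"ty":0,"tz":0,"roll":0}]' | grep -E 'pos|cont'
python3 -m handwheel '[{"tx":0,"ty":0,"tz":1,"roll":0},{"tx":0,"ty":0,"tz":0,"roll":0}]' | grep -E 'pos|cont'
python3 -m handwheel '[{"tx":0,"ty":0,"tz":0.7,"roll":0},{"tx":0,"ty":0,"tz":0,"roll":0}]' | grep -E 'pos|cont'
done
```

```text
tool_pos: [0.4293, -0.2173, 0.1029]
contact_force: [0.5, 2.2, 4.0]
tool_pos: [0.4293, -0.2173, 0.1018]
contact_force: [0.4, 1.5, 4.4]
tool_pos: [0.4292, -0.2173, 0.1008]
contact_force: [0.8, 2.2, 3.9]
tool_pos: [0.4292, -0.2173, 0.1001]
contact_force: [2.1, 1.7, 4.1]
```

```bash
for i in 1; do python3 -m handwheel '[{"tx":0,"ty":0,"tz":1,"roll":0},{"tx":0,"ty":0,"tz":0,"roll":0}]' | grep -E 'pos|cont'
python3 -m handwheel '[{"tx":0,"ty":0,"tz":0.7,"roll":0},{"tx":0,"ty":0,"tz":0,"roll":0}]' | grep -E 'pos|cont'
python3 -m handwheel '[{"tx":0,"ty":0,"tz":0.7,"roll":0},{"tx":0,"ty":0,"tz":0,"roll":0}]' | grep -E 'pos|cont'
done
```

```text
tool_pos: [0.4292, -0.2173, 0.0994]
contact_force: [1.1, 3.3, 5.6]
tool_pos: [0.4293, -0.2173, 0.0991]
contact_force: [0.5, 2.9, 8.0]
tool_pos: [0.4293, -0.2172, 0.0986]
contact_force: [0.1, 4.7, 9.1]
```

The bolt's bevel is climbing the lip. Continuing in fine steps.

```bash
for i in 1; do python3 -m handwheel '[{"tx":0,"ty":0,"tz":0.7,"roll":0},{"tx":0,"ty":0,"tz":0,"roll":0}]' | grep -E 'pos|cont'
python3 -m handwheel '[{"tx":0,"ty":0,"tz":0.7,"roll":0},{"tx":0,"ty":0,"tz":0,"roll":0}]' | grep -E 'pos|cont'
python3 -m handwheel '[{"tx":0,"ty":0,"tz":0.7,"roll":0},{"tx":0,"ty":0,"tz":0,"roll":0}]' | grep -E 'pos|cont'
done
```

```text
tool_pos: [0.4294, -0.2171, 0.0981]
contact_force: [-0.0, 3.9, 9.8]
tool_pos: [0.4294, -0.2171, 0.0975]
contact_force: [-1.3, 5.2, 10.5]
tool_pos: [0.4294, -0.217, 0.097]
contact_force: [-0.6, 5.4, 10.6]
```

```bash
for i in 1; do python3 -m handwheel '[{"tx":0,"ty":0,"tz":0.7,"roll":0},{"tx":0,"ty":0,"tz":0,"roll":0}]' | grep -E 'pos|cont'
python3 -m handwheel '[{"tx":0,"ty":0,"tz":0.7,"roll":0},{"tx":0,"ty":0,"tz":0,"roll":0}]' | grep -E 'pos|cont'
python3 -m handwheel '[{"tx":0,"ty":0,"tz":0.6,"roll":0},{"tx":0,"ty":0,"tz":0,"roll":0}]' | grep -E 'pos|cont'
done
```

```text
tool_pos: [0.4294, -0.2169, 0.096]
contact_force: [-0.8, 5.0, 8.2]
tool_pos: [0.4288, -0.2173, 0.094]
contact_force: [0.5, 0.8, 1.0]
tool_pos: [0.4287, -0.2174, 0.0933]
contact_force: [0.4, 0.7, 1.9]
```

```bash
for i in 1; do python3 -m handwheel '[{"tx":0,"ty":0,"tz":0.5,"roll":0},{"tx":0,"ty":0,"tz":0,"roll":0}]' | grep -E 'pos|cont'
python3 -m handwheel '[{"tx":0,"ty":0,"tz":0.5,"roll":0},{"tx":0,"ty":0,"tz":0,"roll":0}]' | grep -E 'pos|cont'
done
```

```text
tool_pos: [0.4288, -0.2174, 0.0931]
contact_force: [0.1, 1.2, 5.2]
tool_pos: [0.4288, -0.2173, 0.0927]
contact_force: [-1.3, 1.8, 4.7]
```

```bash
for i in 1; do python3 -m handwheel '[{"tx":0,"ty":0,"tz":0.5,"roll":0},{"tx":0,"ty":0,"tz":0,"roll":0}]' | grep -E 'pos|cont'
python3 -m handwheel '[{"tx":0,"ty":0,"tz":0.5,"roll":0},{"tx":0,"ty":0,"tz":0,"roll":0}]' | grep -E 'pos|cont'
done
```

```text
tool_pos: [0.4288, -0.2173, 0.0923]
contact_force: [-0.3, 2.2, 6.4]
tool_pos: [0.4288, -0.2173, 0.0922]
contact_force: [-2.2, 2.5, 7.9]
```

```bash
for i in 1; do python3 -m handwheel '[{"tx":0,"ty":0,"tz":0.6,"roll":0},{"tx":0,"ty":0,"tz":0,"roll":0}]' | grep -E 'pos|cont'
python3 -m handwheel '[{"tx":0,"ty":0,"tz":0.6,"roll":0},{"tx":0,"ty":0,"tz":0,"roll":0}]' | grep -E 'pos|cont'
done
```

```text
tool_pos: [0.4289, -0.2173, 0.0921]
contact_force: [-3.6, 4.5, 11.2]
tool_pos: [0.4289, -0.2173, 0.092]
contact_force: [-4.8, 5.7, 13.5]
```

The buffer is bearing at 13.5 N. I'll release, rise and look.

```bash
python3 -m handwheel '[{"tx":0,"ty":0,"tz":-2,"roll":0},{"tx":0,"ty":0,"tz":-4,"roll":0},{"tx":0,"ty":0,"tz":-20,"roll":0},{"tx":0,"ty":0,"tz":-25,"roll":0},{"tx":0,"ty":0,"tz":-25,"roll":0},{"tx":0,"ty":0,"tz":-25,"roll":0},{"tx":0,"ty":0,"tz":-25,"roll":0},{"tx":0,"ty":0,"tz":0,"roll":0}]' && python3 -m handwheel '[{"tx":-25,"ty":0,"tz":0,"roll":0},{"tx":-25,"ty":0,"tz":0,"roll":0},{"tx":-25,"ty":0,"tz":0,"roll":0},{"tx":-25,"ty":0,"tz":0,"roll":0},{"tx":-25,"ty":0,"tz":0,"roll":0},{"tx":0,"ty":0,"tz":0,"roll":0},{"tx":0,"ty":0,"tz":0,"roll":0}]'
python3 - <<'E'
from fit import *
im,d,K,k1,E=cam('wrist'); D=dock(cloud(d,K,k1,E)); s,*_=cam('scene')
b=(abs(D[...,0])<.035)&(D[...,1]>-.04)&(D[...,1]<.035)&(D[...,2]>.075)&(D[...,2]<.14)
c,n,i=plane(D[b]); n*=np.sign(n[2]); th=np.arctan2(-n[1],n[2]); print(b.sum(),i.sum(),n.round(3),c.round(4),'theta plane',th.round(3),'from height',((c[2]-.0925)/(c[1]+.052)).round(3))
cv2.imwrite('pics/f.png',np.hstack([cv2.resize(im,(400,300)),cv2.resize(s[130:250,180:340],(400,300))])[...,::-1])
E
```

```text
t: 16.72
tool_pos: [0.4309, -0.219, 0.2218]
tool_rot: [2.494, 1.897, 0.003]
contact_force: [0.3, 0.1, 0.8]
opening: -0.0002
grip_force: 0.0
t: 17.3
tool_pos: [0.3947, -0.3382, 0.2149]
tool_rot: [-2.5, -1.898, 0.001]
contact_force: [-0.4, 1.3, 0.5]
opening: 0.0001
grip_force: 0.0
7280 7280 [ 0.001 -0.011  1.   ] [ 0.0001 -0.0009  0.0934] theta plane 0.011 from height 0.018
```

View pics/f.png

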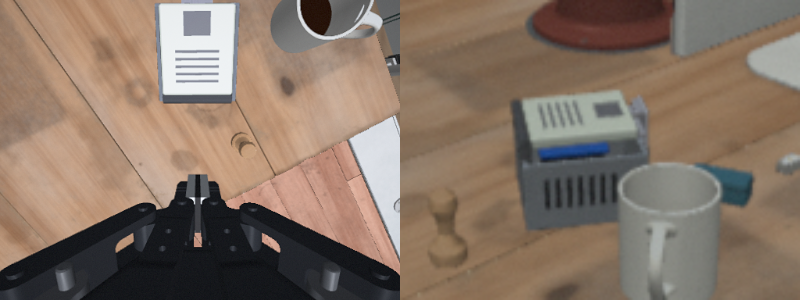

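The picture shows the door level over the dock at (198,50), at 0.01 to 0.02 rad, inside the latched range with nothing touching it. The mug, case and stamp have not moved. I'll hand it in.

```bash
python3 -c "
from station import ctrl
print(ctrl.finish_job())"
```

```text
the job is handed in; nothing more can be done
None
```

The cartridge is pressed home, and the door is shut and latched, staying at about 0.015 rad by itself; the highest press force I read was about 15 N, and I handed the job in at about 17 s of robot time.

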